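# Clamp the magnifier lens in its recipe-card stand

## Task

Put the loose round magnifying lens back in the recipe-card stand: lay it flat on the two rails between the clamp and the two posts, let it go, then slide the clamp up by its tab until the sprung nose presses the lens with about 5 newtons against both posts, so that all three points bear and it cannot rock or shift. The posts have been moved along the rails, so find the place by feel, go gently because it is glass (never push the nose in hard), do not turn it over, and leave the other things on the counter where they are.

Things in the scene. Friction and masses are not known exactly. Their poses are not given: they have to be found in the camera images.
- lens: Magnifying lens: flat disc, glass in a plain steel rim, 60 mm outside diameter, 12 mm thick, about 120 g, at first lying flat on a cork coaster with its underside 15 mm above the counter and its rim overhanging all round. Origin at the centre of its underside, z up.
- stand: Recipe-card stand, fixed: dark wooden base plate 200 x 110 x 10 mm (its x -135 to +65, y -55 to +55 mm) with two aluminium rails along its x, each 6 mm wide, centred at y = -17 and +17 mm, tops 26 mm above the counter; the lens lies on them. Origin on the counter, midway between the rails; x runs from the clamp to the posts, away from the robot; z up.
- rail_mid (a point): 26 mm over the stand's origin, level with the rail tops. Beyond it a fixed aluminium cross bar bears two slippery nylon posts, 8 mm thick, tops 40 mm up, axes at y = -29.4 and +29.4 mm. It was shifted along the rails: post axes anywhere from stand x = 10 to 24 mm, not reported. A lens on both posts has its centre at y = 0, 17 mm short (-x) of them. A 30 mm high rib lies 21 mm beyond them.
- clamp (a joint): Clamp slide along the rails, m: 0 fully back to 0.070, growing towards the posts. It has a steady friction of about 9 N and stays where left. An aluminium block 32 x 46 mm (x, y), top 40 mm above the counter, with an upright tab on top and a nose on its +x side.
- clamp_tab (a point): Top centre of the clamp's black tab: 12 mm thick across the rails (y, to be pinched), 16 mm long (x), standing from 40 to 69 mm above the counter (this point at 69 mm). Axes as the stand's.
- clamp_nose (a point): Tip of the clamp's white nylon nose when not pushed in: 35 mm ahead (+x) of the tab's centre, 32 mm above the counter, 14 mm wide. The nose is sprung: it yields 1 mm per 3 N and bottoms at 4 mm. On the lens 3 to 7 N is right, over 10 N too much.
- spice_jar: Glass spice jar, 44 mm diameter, 100 mm tall; origin at the centre of its underside. Leave alone.
- bowl: Terracotta-coloured bowl, 150 mm diameter, 60 mm tall; origin at the centre of its underside. Leave alone.
- brush_holder: Stainless steel cup holding two pastry brushes, 84 mm diameter, cup 130 mm tall, brushes up to 220 mm; origin at the centre of its underside. Leave alone.
- pepper_mill: Dark wooden pepper mill, 52 mm diameter, 150 mm tall; origin at the centre of its underside. Leave alone.
- salt_dish: Small white salt dish, 56 mm diameter, 32 mm tall; origin at the centre of its underside. Leave alone.
- coaster: Small round cork coaster under the lens, fixed to the counter: 44 mm diameter, 15 mm tall; origin at the centre of its underside.
Things that resemble listed ones, but are neither listed nor needed, are in the scene too. What is shaped like the lens but orange is not meant. What is shaped like the stand but yellow is not meant.

How it is judged:
On the way, in this order (a step that is already met when the one before it is completed fails the run):
1. the lens lies flat on the two rails between the clamp and the posts, let go, the clamp not yet pressing it (angle between lens's own z axis and vertical below 0.06 rad and z of lens in the frame of stand between 0.024 and 0.0285 m and x of lens in the frame of stand between -0.05 and 0.01 m and y of lens in the frame of stand between -0.012 and 0.012 m and contact force between each of the fingers, clamp and lens below 0.1 N), for 0.2 s.
2. the clamp's nose presses the lens with 3 to 7 N against the posts (angle between lens's own z axis and vertical below 0.06 rad and z of lens in the frame of stand between 0.024 and 0.0285 m and y of lens in the frame of stand between -0.002 and 0.002 m and x of lens in the frame of stand between -0.01 and 0.01 m and contact force between clamp and lens between 3 and 7 N), for 0.3 s.
At the end, for the whole second after the job is handed in: Lens flat on the rails (tilt < 0.06 rad, underside 24 to 28.5 mm up), within 2 mm of the stand's y = 0 and 10 mm of x = 0, at rest, let go, and pressed by the clamp's nose with 3 to 7 N (so both posts bear it) (all of step 2 and linear speed of lens below 0.01 m/s and angular speed of lens below 0.1 rad/s and contact force between the fingers and lens below 0.1 N); the robot touches nothing.
It fails at once if the clamp presses the glass lens with more than 10 N (contact force between clamp and lens above 10 N).
It fails at once if the lens is dropped or forced onto the stand (more than 25 N) (contact force between lens and stand above 25 N).
It fails at once if the lens is tipped on edge or turned over (angle between lens's own z axis and vertical above 0.6 rad).
It fails at once if a bystander is moved more than 3 cm (distance of any of spice_jar, bowl, brush_holder, pepper_mill, salt_dish from where it was at the start of the episode above 0.03 m).
It also fails if it takes over 70 s, if anything falls off the work surface, if the arm or the gripper's body presses on something with over 40 N, if the wrist force passes 120 N, or if a joint passes its speed limit or range.

## Robot

A 7-joint arm with a two-finger parallel gripper is mounted at the origin on the work surface. World frame = base frame: x ahead of the robot, y to its left, z up, the work surface at z = 0. Lengths are in m, angles in rad, forces in N, time in s.
With the tool pointing down it reaches from about 0.4 to 0.875 m from the base axis. Payload 4.4 kg.
Tool frame: the origin (TCP) lies at the very end of the fingers, on their centre line; the grasp point (between the pads) lies 19 mm behind it (env.grip_point_offset is the distance from the TCP to the grasp point, in m); z points along the fingers, y is the line along which they close (so a half turn about z gives the same grasp; the last joint's range is limited). The gripper opens to 85 mm and grips with 20 to 120 N. Pads are 22 mm wide; open, the fingers measure 114 mm over their backs; the gripper's body (76 mm by 85 mm) begins 54 mm behind the grasp point. The pads swing forward as they close: fully open they stand 13 mm farther back than shut.
Start: joints at [1.203, 0.628, 0.038, 1.517, -0.027, 0.996, -0.02], TCP at [0.193, -0.621, 0.231] pointing down, gripper open.
Joint ranges: [-3.06, 3.06], [-0.37, 2.12], [-1.25, 1.32], [0.18, 2.47], [-1.1, 4.24], [0.23, 1.98], [-2.94, 2.94]. Speed limits (rad/s): [2.57, 2.57, 3.14, 3.14, 3.14, 3.14, 3.14].

## Interface

Orientations are given as [roll, pitch, yaw] about the fixed x, y, z axes, in that order (R = Rz(yaw) Ry(pitch) Rx(roll)).
In Python, from station import status, optics, env gives the robot as it stands.
- The arm moves only by the shell command python3 -m creep 'ROWS'. ROWS is a JSON object of lists of equal length, an entry for each row: "offset": the shift along the tool's x, y, z in units of 25 mm (1.0 is 25 mm), a list of three; "dr": the turn, a rotation vector about the tool's x, y, z in units of 6 degrees (1.0 is 6 degrees), a list of three; "jaw": the closure, from -1 (fully open) to 1 (shut), so that 0 is half open. In form: {"offset": [[tx, ty, tz], ...], "dr": [[rx, ry, rz], ...], "jaw": [jaw, ...]}. A call has 1 to 8 rows; each row is the pose to reach, as a shift and turn from the pose commanded when the call began, along the tool's axes at that moment; what a row does not reach only later rows make up. A row lasts 1/12 s, in which the tool goes at most 41.7 mm and 7.16 degrees, less where a joint would pass 70% of its speed; a pose out of reach is approached as far as the arm can. A call with a gripper value outside its range is refused whole. The fingers move at their own pace and stop on an object; the grip force is fixed at half the most. Time passes only in rows, so rows that repeat a pose let the fingers close. It gives the time, the measured TCP pose, the force, the opening and the grip force at its end, in the units of the state.
- status.get_obs(): the state, without advancing time (a new reading comes with each control period).
- optics.get_image(name): name is "scene" or "top"; returns the picture (384x512x3 uint8, blue, green, red); there is no depth.
- optics.camera_model(name): a dict with "fovy" (degrees; the focal length in pixels is half the picture's height over the tangent of half this angle, whatever the lens; pixels are square), "cx", "cy" (the principal point, pixels), "R" (3x3) and "t" (3): a world point X has camera coordinates R X + t. Camera axes: x right, y down, z forward; pixel columns grow to the right and rows downward; lengths in m; the calibration is good to about 2 mm. A picture is of the moment at which its call begins. camera_model takes no time and is no camera call.
- env.job_done(): hands the job in; it is judged then, once.
The state is a dict: "time": time; "joint_pos": joint angles; "joint_velocities": joint speeds; "joint_torque": joint torques, N m; "tool_pos": TCP position; "ee_rot": TCP orientation; "contact_force": force on the tool from outside, world axes, zero at the start; "moment": the same for the moment, N m; "finger_gap": finger opening in m; "grip_force": force on a finger pad.
Only numpy, scipy, OpenCV 4.12 (cv2) and the standard library are available. Lean on these libraries where they do the work, as an engineer would, in place of code of your own. Each camera call takes 0.05 s, during which the arm holds its last target. There are 200 camera calls.

## Working session

There is one attempt and no reset: what is moved stays moved. The work goes in short steps, Python scripts to look and compute and a shell command to move; the robot and the scene stay as the last step left them, time stands still between calls to the robot, and variables do not carry over. Pictures are saved under pics/ and viewed, at most 10 in all, crops included, and the job is handed in when it is done.

```bash
ls; mkdir -p pics; python3 - <<'E'
from station import status, optics, env
import cv2
o=status.get_obs()
print({k:o[k] for k in('time','tool_pos','ee_rot','finger_gap','contact_force')},env.grip_point_offset)
for n in('scene','top'):
    cv2.imwrite(f'pics/{n}0.png',optics.get_image(n)); m=optics.camera_model(n); print(n,m)
E
```

```text
pics
{'time': 0.0, 'tool_pos': array([ 0.19308643, -0.62001195,  0.23039162]), 'ee_rot': array([-3.13971712e+00, -2.62634380e-05,  3.01853000e-01]), 'finger_gap': 0.08523117114467833, 'contact_force': array([-0.03001955,  0.2200817 ,  0.06538703])} 0.0187
scene {'fovy': 49.64321521358394, 'cx': 254.56555101683594, 'cy': 194.54780360215233, 'R': array([[ 0.82184499,  0.56945692,  0.01701848],
       [ 0.3705743 , -0.5116496 , -0.77517055],
       [-0.43271873,  0.64337664, -0.63152276]]), 't': array([-0.44125849, -0.15165692,  1.39526121])}
top {'fovy': 56.092879803269476, 'cx': 256.2447276626728, 'cy': 189.4241179985818, 'R': array([[-0.025066  , -0.99967976, -0.00347446],
       [-0.97608054,  0.02522479, -0.21594093],
       [ 0.21595942, -0.00202142, -0.97640025]]), 't': array([0.00964247, 0.53672674, 1.0549193 ])}
```

View pics/scene0.png

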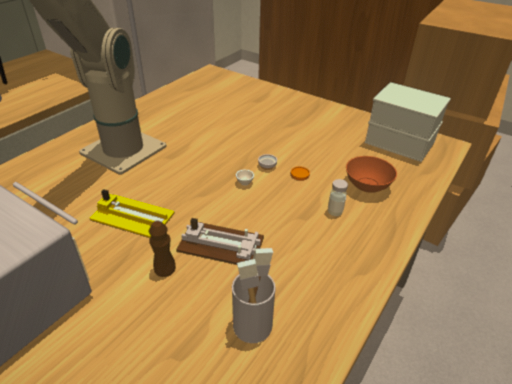

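View pics/top0.png

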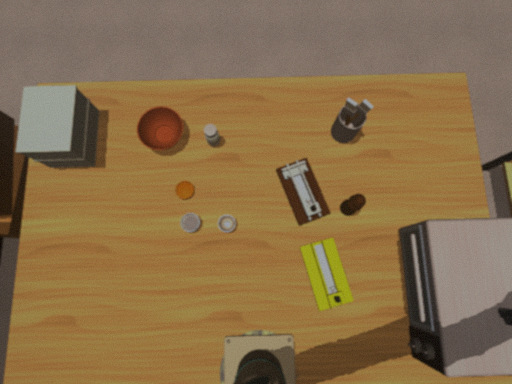

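```bash
cat > h.py <<'E'
import numpy as np, cv2
from station import status, optics, env
def K(m,h=384):
    f=h/2/np.tan(np.radians(m['fovy']/2)); return f
def proj(n,X):
    m=optics.camera_model(n); c=np.array(m['R'])@np.array(X)+m['t']; f=K(m)
    return np.array([m['cx']+f*c[0]/c[2], m['cy']+f*c[1]/c[2]])
def unproj(n,uv,z):
    m=optics.camera_model(n); f=K(m); R=np.array(m['R'])
    d=R.T@np.array([(uv[0]-m['cx'])/f,(uv[1]-m['cy'])/f,1]); C=-R.T@m['t']
    return C+d*(z-C[2])/d[2]
E
python3 - <<'E'
from h import *
print(proj('top',[.193,-.62,.23]),proj('scene',[.193,-.62,.23]))
t=cv2.imread('pics/top0.png');s=cv2.imread('pics/scene0.png')
r=lambda im,x,y,w,h,k:cv2.resize(im[y:y+h,x:x+w],None,fx=k,fy=k,interpolation=cv2.INTER_CUBIC)
a=np.hstack([r(t,270,150,64,80,5),r(t,170,205,75,40,5)[:, :].repeat(1,0) if 0 else cv2.copyMakeBorder(r(t,170,205,75,40,5),0,200,0,0,cv2.BORDER_CONSTANT)])
b=np.hstack([r(s,175,210,100,60,4)[:200],r(s,225,145,60,50,4)])
b=cv2.resize(b,(a.shape[1],200*a.shape[1]//b.shape[1]))
cv2.imwrite('pics/c0.png',np.vstack([a,b])[:600]); print(a.shape,b.shape)
for n,p,z in[('top',(190,222),.027),('top',(227,223),.032),('scene',(245,175),.027),('scene',(268,160),.027),('scene',(245,175),.032),('scene',(268,160),.032)]:print(n,p,unproj(n,p,z))
E
```

```text
[513.68385657 306.23091622] [-87.10339072 226.34510278]
(400, 695, 3) (217, 695, 3)
top (190, 222) [0.44509493 0.20511055 0.027     ]
top (227, 223) [0.43838207 0.08930665 0.032     ]
scene (245, 175) [0.43635703 0.09374554 0.027     ]
scene (268, 160) [0.44861719 0.20127399 0.027     ]
scene (245, 175) [0.44029638 0.08825062 0.032     ]
scene (268, 160) [0.45247415 0.19505652 0.032     ]
```

View pics/c0.png

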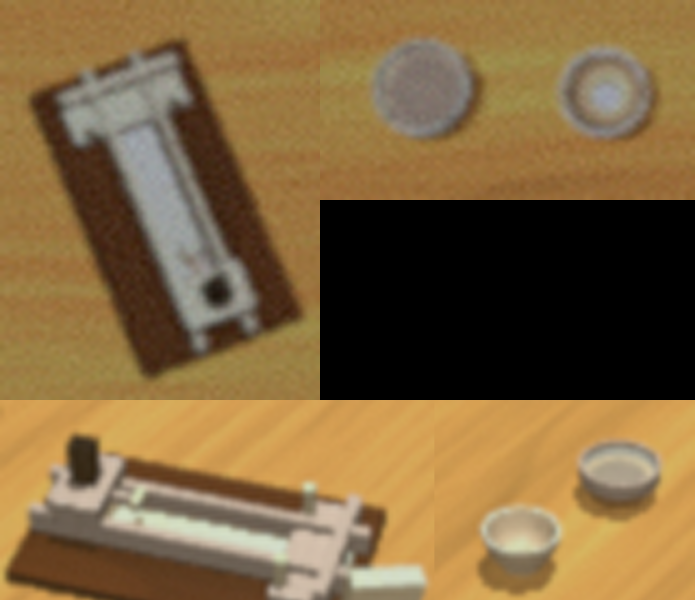

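```bash
python3 - <<'E'
from h import *
c=np.array([(276.4,169.6),(306.6,158),(330,213.6),(300,225.2)])-.4
W=np.array([unproj('top',p,.01)[:2] for p in c]);print(W.round(4))
L=[np.linalg.norm(W[i]-W[(i+1)%4]) for i in range(4)];print(np.round(L,4))
d=(W[0]-W[3])+(W[1]-W[2]);yaw=np.arctan2(d[1],d[0]);ctr=W.mean(0)
x=np.array([np.cos(yaw),np.sin(yaw)]);y=np.array([-x[1],x[0]]);O=ctr+.035*x
print('yaw',yaw,'O',O)
rel=lambda P:np.round([(P[:2]-O)@x,(P[:2]-O)@y],4)
print('tab top',rel(unproj('top',(313.4-.4,208-.4),.069)),'scene',rel(unproj('scene',(175+84/4.344,210+40/4.344),.069)))
for p in [(310,86),(281,160)]:print('post',rel(unproj('scene',(175+p[0]/4.344,210+p[1]/4.344),.04)))
# colour segmentation of lens & plate
t=cv2.imread('pics/top0.png');h=cv2.cvtColor(t,cv2.COLOR_BGR2HSV)
m=((h[...,1]<75)&(h[...,2]>90)).astype('uint8');n,l,st,ce=cv2.connectedComponentsWithStats(m)
for i in range(1,n):
    if 100<st[i,4]<900: print(st[i],ce[i],unproj('top',ce[i],.027))
# plate check: lens-free scene fit
g=h[150:235,265:340];mm=((g[...,2]<100)).astype('uint8')
cs,_=cv2.findContours(mm,cv2.RETR_EXTERNAL,cv2.CHAIN_APPROX_NONE);c0=max(cs,key=cv2.contourArea)
w=np.array([unproj('top',p[0]+[265,150],.01)[:2] for p in c0],'float32');print(cv2.minAreaRect(w))
E
```

```text
[[ 0.6136 -0.0704]
 [ 0.6505 -0.1711]
 [ 0.4641 -0.2353]
 [ 0.4296 -0.1381]]
[0.1074 0.1971 0.1031 0.196 ]
yaw 0.3423102196391206 O [ 0.5724375  -0.14199406]
tab top [-0.1037  0.0028] scene [-1.029e-01  1.000e-04]
post [0.0236 0.0286]
post [ 0.0244 -0.0325]
[204 124  14  17 167] [210.33532934 131.80239521] [0.74227791 0.14239619 0.027     ]
[181 213  19  19 294] [189.99659864 222.13265306] [0.44467943 0.20511508 0.027     ]
[218 214  18  19 228] [226.60087719 223.13157895] [0.43863996 0.09096228 0.027     ]
[411 234  14  88 399] [417.54636591 277.27568922] [ 0.26027075 -0.48307468  0.027     ]
[315 244  22  50 403] [325.18362283 268.64764268] [ 0.29259517 -0.20676871  0.027     ]
((0.5392386317253113, -0.1523037850856781), (0.198018416762352, 0.10893772542476654), 19.67487335205078)
```

```bash
cat >> h.py <<'E'
from scipy.spatial.transform import Rotation as Ro
YAW=.343; O=np.array([.5722,-.1405]); SX=np.array([np.cos(YAW),np.sin(YAW)]); SY=np.array([-SX[1],SX[0]])
def sw(x,y): return O+x*SX+y*SY          # stand -> world
def ws(p): d=np.array(p)[:2]-O; return np.array([d@SX,d@SY])
def go(*targets,yaw=YAW,p=None,R=None):
    o=status.get_obs(); R=Ro.from_euler('xyz',o['ee_rot']) if R is None else R
    p=o['tool_pos'] if p is None else p
    for t in targets: print('to',np.round(t,4),'offset',(R.inv().apply(np.array(t)-p)/.025).round(3))
    print('dr',np.degrees((R.inv()*Ro.from_euler('xyz',[np.pi,0,yaw])).as_rotvec()).round(3)/6)
    print('t',round(o['time'],2),'p',p.round(4),'rot',o['ee_rot'].round(4),'F',o['contact_force'].round(2),'gap',round(o['finger_gap'],4),'stand',ws(p).round(4))
E
python3 -c "
from h import *
go([.193,-.62,.30],[.42,-.38,.3],[.45,-.1,.3],[.4447,.205,.2],[.4447,.205,.08])"
```

```text
to [ 0.193 -0.62   0.3  ] offset [-1.000e-03 -9.000e-03 -2.779e+00]
to [ 0.42 -0.38  0.3 ] offset [11.522 -6.476 -2.769]
to [ 0.45 -0.1   0.3 ] offset [ 15.997 -16.813  -2.753]
to [0.4447 0.205  0.2   ] offset [ 19.421 -28.519   1.266]
to [0.4447 0.205  0.08  ] offset [ 19.421 -28.511   6.066]
dr [-1.55000000e-02  1.66666667e-04 -3.93500000e-01]
t 0.1 p [ 0.193  -0.6201  0.2305] rot [-3.14    0.      0.3018] F [-0.51 -0.89 -0.6 ] gap 0.0855 stand [-0.5184 -0.3242]
```

```bash
python3 -m creep '{"offset":[[0,0,-1.4],[0,0,-2.8],[1.4,-0.8,-2.8],[2.8,-1.6,-2.8],[4.2,-2.4,-2.8],[5.6,-3.2,-2.8],[7.0,-4.0,-2.8],[8.4,-4.8,-2.8]],"dr":[[0,0,0],[0,0,-0.4],[0,0,-0.4],[0,0,-0.4],[0,0,-0.4],[0,0,-0.4],[0,0,-0.4],[0,0,-0.4]],"jaw":[-1,-1,-1,-1,-1,-1,-1,-1]}'
python3 -c "
from h import *
go([.42,-.38,.3],[.45,-.1,.3],[.4447,.205,.2],[.4447,.205,.08])"
```

```text
time: 0.77
tool_pos: [0.3589, -0.4418, 0.3011]
ee_rot: [-3.141, 0.0, 0.343]
contact_force: [0.3, 0.1, 0.5]
finger_gap: 0.085
grip_force: 0.0
to [ 0.42 -0.38  0.3 ] offset [ 3.135 -1.505  0.043]
to [ 0.45 -0.1   0.3 ] offset [  8.036 -11.647   0.048]
to [0.4447 0.205  0.2   ] offset [ 11.945 -23.204   4.055]
to [0.4447 0.205  0.08  ] offset [ 11.946 -23.201   8.855]
dr [-0.00566667  0.00166667  0.004     ]
t 0.77 p [ 0.3589 -0.4418  0.3011] rot [-3.141e+00  2.000e-04  3.434e-01] F [0.31 0.13 0.46] gap 0.085 stand [-0.3022 -0.212 ]
```

```bash
python3 -m creep '{"offset":[[1.4,-0.8,0],[2.6,-1.8,0],[3.6,-3.1,0],[4.4,-4.5,0],[5.1,-6.0,0],[5.8,-7.5,0],[6.5,-9.0,0],[7.2,-10.5,0]],"dr":[[0,0,0],[0,0,0],[0,0,0],[0,0,0],[0,0,0],[0,0,0],[0,0,0],[0,0,0]],"jaw":[-1,-1,-1,-1,-1,-1,-1,-1]}'
python3 -c "
from h import *
go([.45,-.1,.3],[.4447,.205,.2],[.4447,.205,.08])"
```

```text
time: 1.43
tool_pos: [0.4386, -0.1339, 0.3012]
ee_rot: [-3.141, 0.0, 0.343]
contact_force: [1.6, -0.3, 1.2]
finger_gap: 0.0852
grip_force: 0.0
to [ 0.45 -0.1   0.3 ] offset [ 0.885 -1.122  0.046]
to [0.4447 0.205  0.2   ] offset [  4.794 -12.68    4.047]
to [0.4447 0.205  0.08  ] offset [  4.796 -12.679   8.847]
dr [-0.00183333  0.00316667  0.00366667]
t 1.43 p [ 0.4386 -0.1339  0.3012] rot [-3.1414e+00  3.0000e-04  3.4340e-01] F [ 1.6  -0.26  1.16] gap 0.0852 stand [-0.1236  0.0512]
```

```bash
python3 -m creep '{"offset":[[0.5,-1.4,0.4],[1.0,-2.8,0.8],[1.6,-4.2,1.2],[2.1,-5.6,1.6],[2.6,-7.0,2.0],[3.2,-8.4,2.4],[3.7,-9.8,2.8],[4.2,-11.2,3.2]],"dr":[[0,0,0],[0,0,0],[0,0,0],[0,0,0],[0,0,0],[0,0,0],[0,0,0],[0,0,0]],"jaw":[-1,-1,-1,-1,-1,-1,-1,-1]}'
python3 -c "
from h import *
go([.4447,.205,.08],[.4447,.205,.003])"
```

```text
time: 2.1
tool_pos: [0.4432, 0.1648, 0.2207]
ee_rot: [3.142, 0.0, 0.343]
contact_force: [0.9, -0.1, 0.7]
finger_gap: 0.0853
grip_force: 0.0
to [0.4447 0.205  0.08  ] offset [ 0.598 -1.493  5.629]
to [0.4447 0.205  0.003 ] offset [ 0.598 -1.493  8.709]
dr [0.00066667 0.002      0.00466667]
t 2.1 p [0.4432 0.1648 0.2207] rot [3.1415e+00 2.0000e-04 3.4350e-01] F [ 0.93 -0.13  0.74] gap 0.0853 stand [-0.0188  0.3309]
```

Go above the lens and check from close by.

```bash
python3 -m creep '{"offset":[[0.3,-0.7,1],[0.6,-1.5,2],[0.6,-1.5,3.2],[0.6,-1.5,4.4],[0.6,-1.5,5.6],[0.6,-1.5,5.6],[0.6,-1.5,5.6]],"dr":[[0,0,0],[0,0,0],[0,0,0],[0,0,0],[0,0,0],[0,0,0],[0,0,0]],"jaw":[-1,-1,-1,-1,-1,-1,-1]}'
python3 - <<'E'
from h import *
go([.4447,.205,.003])
s=optics.get_image('scene');t=optics.get_image('top')
print(proj('scene',[.4447,.205,.08]),proj('scene',[.4447,.205,.027]),proj('top',[.4447,.205,.027]))
r=lambda im,x,y,w,h,k:cv2.resize(im[y:y+h,x:x+w],None,fx=k,fy=k,interpolation=cv2.INTER_CUBIC)
cv2.imwrite('pics/c1.png',np.hstack([r(s,225,80,90,110,4),r(t,150,170,90,110,4)]))
E
```

```text
time: 2.68
tool_pos: [0.4439, 0.203, 0.0803]
ee_rot: [3.141, 0.004, 0.344]
contact_force: [0.4, 0.5, 0.3]
finger_gap: 0.0854
grip_force: 0.0
to [0.4447 0.205  0.003 ] offset [ 0.068 -0.067  3.094]
dr [0.00583333 0.0375     0.00866667]
t 2.68 p [0.4439 0.203  0.0803] rot [3.141  0.0039 0.3439] F [0.37 0.54 0.32] gap 0.0854 stand [-0.0053  0.3666]
[268.24412858 144.8438755 ] [267.61251722 159.0493959 ] [190.03359074 222.12515066]
```

View pics/c1.png

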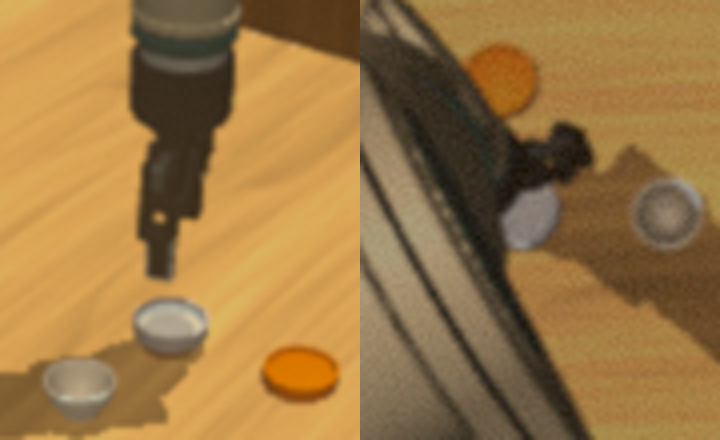

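```bash
python3 -m creep '{"offset":[[0.05,-0.07,0.8],[0.05,-0.07,1.6],[0.05,-0.07,2.4],[0.05,-0.07,2.8],[0.05,-0.07,3.05],[0.05,-0.07,3.05]],"dr":[[0,0,0],[0,0,0],[0,0,0],[0,0,0],[0,0,0],[0,0,0]],"jaw":[-1,-1,-1,-1,-1,-1]}'
python3 -c "
from h import *
go([.4447,.205,.003])"
```

```text
time: 3.28
tool_pos: [0.4461, 0.2057, 0.0053]
ee_rot: [-3.142, -0.0, 0.344]
contact_force: [0.0, -0.2, 1.2]
finger_gap: 0.0857
grip_force: 0.0
to [0.4447 0.205  0.003 ] offset [-0.061  0.008  0.093]
dr [-0.00033333 -0.00466667  0.00533333]
t 3.28 p [0.4461 0.2057 0.0053] rot [-3.1416e+00 -5.0000e-04  3.4360e-01] F [ 0.02 -0.21  1.18] gap 0.0857 stand [-0.0024  0.3684]
```

```bash
python3 -m creep '{"offset":[[-0.05,0,0.05],[-0.05,0,0.05],[-0.05,0,0.05],[-0.05,0,0.05],[-0.05,0,0.05],[-0.05,0,0.05],[-0.05,0,0.05],[-0.05,0,0.05]],"dr":[[0,0,0],[0,0,0],[0,0,0],[0,0,0],[0,0,0],[0,0,0],[0,0,0],[0,0,0]],"jaw":[0.5,0.5,0.5,0.5,0.5,0.5,0.5,0.5]}'
```

```text
time: 3.95
tool_pos: [0.445, 0.2053, 0.0053]
ee_rot: [3.142, -0.002, 0.343]
contact_force: [-1.7, -0.2, 8.2]
finger_gap: 0.0582
grip_force: 62.3
```

```bash
python3 -m creep '{"offset":[[0,0,-0.2],[0,0,-0.5],[0,0,-1],[0,0,-2],[0,0,-3],[0,0,-4],[0,0,-4],[0,0,-4]],"dr":[[0,0,0],[0,0,0],[0,0,0],[0,0,0],[0,0,0],[0,0,0],[0,0,0],[0,0,0]],"jaw":[0.5,0.5,0.5,0.5,0.5,0.5,0.5,0.5]}'
python3 - <<'E'
from h import *
s=optics.get_image('scene');t=optics.get_image('top')
p=status.get_obs()['tool_pos'];print(proj('scene',p))
r=lambda im,x,y,w,h,k:cv2.resize(im[y:y+h,x:x+w],None,fx=k,fy=k,interpolation=cv2.INTER_CUBIC)
cv2.imwrite('pics/c2.png',r(s,215,80,100,110,5))
T=[*sw(-.018,0),.12]
go([.46,.06,.14],T)
E
```

```text
time: 4.62
tool_pos: [0.4456, 0.2055, 0.1057]
ee_rot: [-3.141, -0.004, 0.343]
contact_force: [-0.2, 0.8, -1.6]
finger_gap: 0.0581
grip_force: 64.3
[268.3700157  138.21764183]
to [0.46 0.06 0.14] offset [-1.356  5.668 -1.449]
to [ 0.5552 -0.1466  0.12  ] offset [-0.551 14.73  -0.648]
dr [0.00216667 0.00416667 0.00433333]
t 4.72 p [0.4442 0.2048 0.1037] rot [3.1414e+00 4.0000e-04 3.4350e-01] F [ 0.55 -0.13 -1.7 ] gap 0.0577 stand [-0.0044  0.3683]
```

View pics/c2.png

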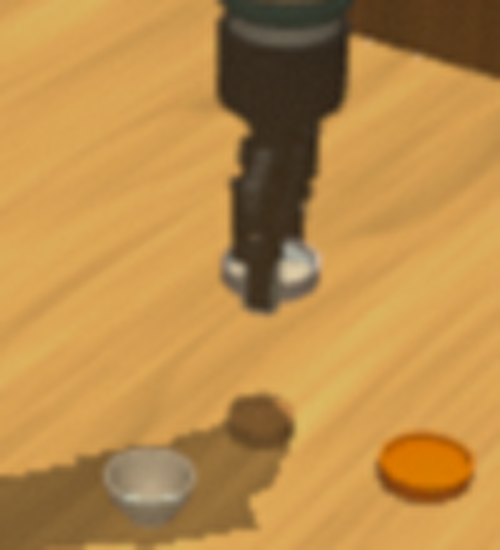

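```bash
python3 -m creep '{"offset":[[-0.3,1.2,-1],[-0.4,2.6,-1.4],[-0.4,4,-1.4],[-0.5,5.4,-1.4],[-0.5,6.8,-1.4],[-0.5,8.2,-1.4],[-0.5,9.6,-1.4],[-0.5,10.8,-1.4]],"dr":[[0,0,0],[0,0,0],[0,0,0],[0,0,0],[0,0,0],[0,0,0],[0,0,0],[0,0,0]],"jaw":[0.5,0.5,0.5,0.5,0.5,0.5,0.5,0.5]}'
python3 - <<'E'
from h import *
for n,p in[('mill',(164,268)),('brush',(253,330))]:
    q=unproj('scene',p,0);print(n,q,ws(q))
print('mill top',ws(unproj('top',(346,208),.0)), ws(unproj('top',(358,200),.15)))
go([*sw(-.018,0),.10],[*sw(-.018,0),.0163])
E
```

```text
time: 5.38
tool_pos: [0.5232, -0.056, 0.1374]
ee_rot: [-3.141, 0.003, 0.342]
contact_force: [0.9, -0.6, -1.8]
finger_gap: 0.0578
grip_force: 64.8
mill [ 0.47707836 -0.29611744  0.        ] [-0.1419171  -0.11456199]
brush [ 0.74808684 -0.31054261  0.        ] [ 0.10845374 -0.21929081]
mill top [-0.13646919 -0.11134885] [-0.13785243 -0.10827523]
to [ 0.5552 -0.1466  0.1   ] offset [-2.000e-03  3.842e+00  1.494e+00]
to [ 0.5552 -0.1466  0.0163] offset [0.007 3.844 4.842]
dr [-0.0045      0.026      -0.00816667]
t 5.38 p [ 0.5232 -0.056   0.1374] rot [-3.1411e+00  2.7000e-03  3.4210e-01] F [ 0.86 -0.62 -1.83] gap 0.0578 stand [-0.0178  0.096 ]
```

```bash
python3 -m creep '{"offset":[[0,1.2,0],[0,2.4,0.3],[0,3.4,0.8],[0,3.85,1.6],[0,3.85,2.4],[0,3.85,2.8],[0,3.85,2.8],[0,3.85,2.8]],"dr":[[0,0,0],[0,0,0],[0,0,0],[0,0,0],[0,0,0],[0,0,0],[0,0,0],[0,0,0]],"jaw":[0.5,0.5,0.5,0.5,0.5,0.5,0.5,0.5]}'
python3 - <<'E'
from h import *
s=optics.get_image('scene');t=optics.get_image('top')
r=lambda im,x,y,w,h,k:cv2.resize(im[y:y+h,x:x+w],None,fx=k,fy=k,interpolation=cv2.INTER_CUBIC)
go([*sw(-.018,0),.0163])
print('tcp px',proj('scene',status.get_obs()['tool_pos']),[proj('scene',[*sw(.023,y),.04]).round(1) for y in(-.0294,.0294)])
cv2.imwrite('pics/c3.png',np.hstack([r(s,170,180,100,90,5),r(t,265,145,60,90,5)]))
E
```

```text
time: 6.05
tool_pos: [0.5553, -0.1427, 0.0679]
ee_rot: [-3.14, 0.002, 0.345]
contact_force: [0.7, 0.5, -0.0]
finger_gap: 0.0579
grip_force: 64.8
to [ 0.5552 -0.1466  0.0163] offset [-0.107  0.113  2.127]
dr [ 0.00133333 -0.01        0.01966667]
t 6.15 p [ 0.5567 -0.143   0.0695] rot [ 3.1414e+00 -1.0000e-03  3.4510e-01] F [ 0.55 -0.53 -0.37] gap 0.0578 stand [-0.0154  0.0028]
tcp px [228.49963866 224.69371908] [array([239.8, 245.4]), array([246.5, 229.2])]
```

View pics/c3.png

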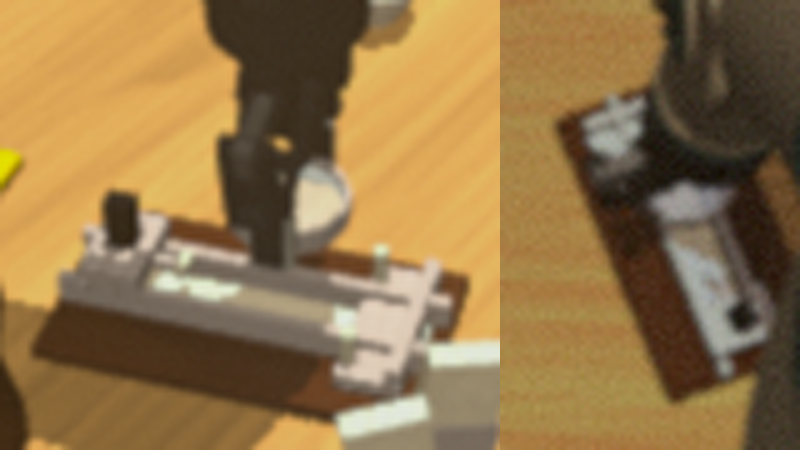

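```bash
python3 - <<'E'
from h import *
s=optics.get_image('scene');t=optics.get_image('top')
p=status.get_obs()['tool_pos']
r=lambda im,x,y,w,h,k:cv2.resize(im[y:y+h,x:x+w],None,fx=k,fy=k,interpolation=cv2.INTER_CUBIC)
def tile(n,im,x0,y0,w,h,k,ths):
    c=r(im,x0,y0,w,h,k)
    for th,col in ths:
        for zz in (-.006,.006):
            a=np.linspace(0,2*np.pi,60); ux=np.array([*(SX*np.cos(th)),np.sin(th)]);uy=np.array([*SY,0]);nz=np.cross(ux,uy)
            pts=[proj(n,p+[0,0,.0157]+.03*(np.cos(b)*ux+np.sin(b)*uy)+zz*nz) for b in a]
            pts=((np.array(pts)-[x0,y0]+.5)*k).astype(int)
            cv2.polylines(c,[pts],True,col,1)
    return c
A=tile('scene',s,205,195,50,50,8,[]);B=tile('scene',s,205,195,50,50,8,[(0,(0,0,255)),(.5,(0,255,0)),(-.5,(255,0,0))])
cv2.imwrite('pics/c4.png',np.vstack([np.hstack([A,B])]))
print(p,status.get_obs()['time'],status.get_obs()['moment'],status.get_obs()['contact_force'])
E
```

```text
[ 0.55696008 -0.14337884  0.06990108] 6.25 [ 0.0071581   0.01679062 -0.00680769] [ 0.35205944  0.18045889 -0.97895903]
```

View pics/c4.png

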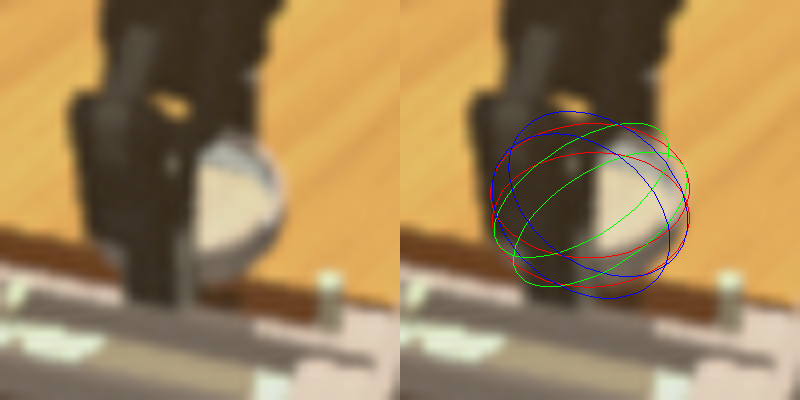

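The lens is still flat (the red outline fits its rim), with the rim's right edge at crop (283,195) and bottom near y=280. Descending.

```bash
python3 -m creep '{"offset":[[-0.1,0.11,0.5],[-0.1,0.11,1.0],[-0.1,0.11,1.4],[-0.1,0.11,1.7],[-0.1,0.11,1.8],[-0.1,0.11,1.8],[-0.1,0.11,1.8]],"dr":[[0,0,0],[0,0,0],[0,0,0],[0,0,0],[0,0,0],[0,0,0],[0,0,0]],"jaw":[0.5,0.5,0.5,0.5,0.5,0.5,0.5]}'
python3 -c "
from h import *
go([*sw(-.018,0),.0163])"
```

```text
time: 6.83
tool_pos: [0.5549, -0.1471, 0.0238]
ee_rot: [-3.141, -0.0, 0.344]
contact_force: [-0.1, 0.6, -1.4]
finger_gap: 0.0578
grip_force: 64.8
to [ 0.5552 -0.1466  0.0163] offset [ 0.022 -0.016  0.299]
dr [-0.001      -0.00016667  0.00866667]
t 6.83 p [ 0.5549 -0.1471  0.0238] rot [-3.1415 -0.      0.3439] F [-0.09  0.59 -1.43] gap 0.0578 stand [-0.0186 -0.0004]
```

```bash
python3 -m creep '{"offset":[[0,0,0.06],[0,0,0.12],[0,0,0.17],[0,0,0.2],[0,0,0.2]],"dr":[[0,0,0],[0,0,0],[0,0,0],[0,0,0],[0,0,0]],"jaw":[0.5,0.5,0.5,0.5,0.5]}'
python3 -m creep '{"offset":[[0,0,0.02],[0,0,0.04],[0,0,0.06],[0,0,0.06]],"dr":[[0,0,0],[0,0,0],[0,0,0],[0,0,0]],"jaw":[0.5,0.5,0.5,0.5]}'
```

```text
time: 7.25
tool_pos: [0.5547, -0.1473, 0.0188]
ee_rot: [-3.142, 0.0, 0.344]
contact_force: [0.4, 0.1, -1.3]
finger_gap: 0.0577
grip_force: 64.8
time: 7.58
tool_pos: [0.5547, -0.1473, 0.0172]
ee_rot: [-3.142, 0.0, 0.344]
contact_force: [-0.5, 0.4, -1.5]
finger_gap: 0.0575
grip_force: 64.8
```

```bash
python3 -m creep '{"offset":[[0,0,0.02],[0,0,0.04],[0,0,0.04]],"dr":[[0,0,0],[0,0,0],[0,0,0]],"jaw":[0.5,0.5,0.5]}'
python3 -m creep '{"offset":[[0,0,0.02],[0,0,0.03],[0,0,0.03]],"dr":[[0,0,0],[0,0,0],[0,0,0]],"jaw":[0.5,0.5,0.5]}'
```

```text
time: 7.83
tool_pos: [0.5548, -0.1473, 0.0165]
ee_rot: [3.141, -0.0, 0.344]
contact_force: [-0.2, 0.5, 0.6]
finger_gap: 0.058
grip_force: 65.3
time: 8.08
tool_pos: [0.5548, -0.1473, 0.0164]
ee_rot: [3.141, -0.0, 0.344]
contact_force: [-2.1, 0.3, 6.5]
finger_gap: 0.0581
grip_force: 65.6
```

```bash
python3 -m creep '{"offset":[[0,0,-0.03],[0,0,-0.03],[0,0,-0.03],[0,0,-0.03],[0,0,-0.03],[0,0,-0.03],[0,0,-0.03],[0,0,-0.03]],"dr":[[0,0,0],[0,0,0],[0,0,0],[0,0,0],[0,0,0],[0,0,0],[0,0,0],[0,0,0]],"jaw":[0.1,0,-0.2,-0.4,-0.6,-0.8,-1,-1]}'
python3 -m creep '{"offset":[[0,0,0.0],[0,0,-0.1],[0,0,-0.5],[0,0,-1],[0,0,-2],[0,0,-3],[0,0,-4],[0,0,-4]],"dr":[[0,0,0],[0,0,0],[0,0,0],[0,0,0],[0,0,0],[0,0,0],[0,0,0],[0,0,0]],"jaw":[-1,-1,-1,-1,-1,-1,-1,-1]}'
python3 - <<'E'
from h import *
go([*sw(-.1035,.0015),.12],[*sw(-.1035,.0015),.05])
s=optics.get_image('scene');t=optics.get_image('top')
r=lambda im,x,y,w,h,k:cv2.resize(im[y:y+h,x:x+w],None,fx=k,fy=k,interpolation=cv2.INTER_CUBIC)
cv2.imwrite('pics/c5.png',np.hstack([r(s,170,195,100,75,5),r(t,270,150,60,75,5)]))
E
```

```text
time: 8.75
tool_pos: [0.5548, -0.1473, 0.0163]
ee_rot: [3.142, -0.0, 0.344]
contact_force: [-0.4, -1.0, 0.1]
finger_gap: 0.0856
grip_force: 0.0
time: 9.42
tool_pos: [0.5583, -0.1479, 0.1223]
ee_rot: [3.136, -0.008, 0.344]
contact_force: [0.5, 0.4, 0.5]
finger_gap: 0.0851
grip_force: 0.0
to [ 0.4742 -0.1739  0.12  ] offset [-3.517 -0.154  0.063]
to [ 0.4742 -0.1739  0.05  ] offset [-3.541 -0.168  2.863]
dr [ 0.04983333 -0.08066667  0.005     ]
t 9.42 p [ 0.5583 -0.1479  0.1223] rot [ 3.1364 -0.0084  0.3435] F [0.47 0.43 0.52] gap 0.0851 stand [-0.0156 -0.0023]
```

View pics/c5.png

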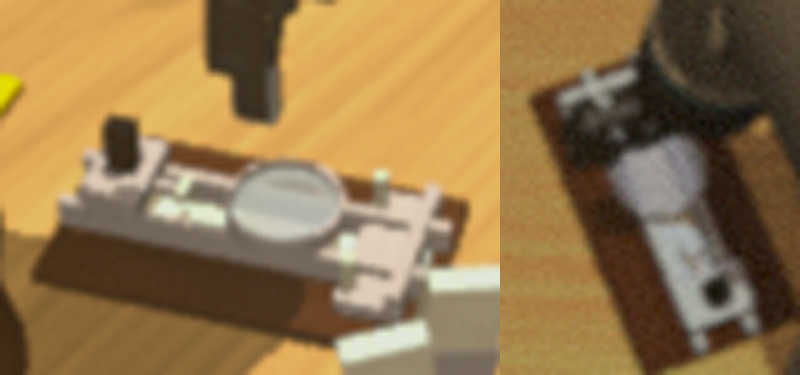

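```bash
python3 -m creep '{"offset":[[-1,-0.1,0],[-2.2,-0.15,0],[-3.2,-0.15,0],[-3.5,-0.15,0.5],[-3.5,-0.15,1.3],[-3.5,-0.15,1.6],[-3.5,-0.15,1.6],[-3.5,-0.15,1.6]],"dr":[[0,0,0],[0,0,0],[0,0,0],[0,0,0],[0,0,0],[0,0,0],[0,0,0],[0,0,0]],"jaw":[-0.5,-0.5,-0.4,-0.4,-0.4,-0.4,-0.4,-0.4]}'
python3 -c "
from h import *
go([*sw(-.1033,.0015),.045])"
```

```text
time: 10.18
tool_pos: [0.471, -0.1727, 0.0759]
ee_rot: [-3.141, 0.001, 0.344]
contact_force: [0.0, 0.1, 0.5]
finger_gap: 0.06
grip_force: 0.0
to [ 0.4744 -0.1738  0.045 ] offset [0.113 0.089 1.236]
dr [-0.00983333  0.00866667  0.01366667]
t 10.18 p [ 0.471  -0.1727  0.0759] rot [-3.1406e+00  9.0000e-04  3.4440e-01] F [0.02 0.1  0.55] gap 0.06 stand [-0.1061  0.0037]
```

```bash
python3 -m creep '{"offset":[[0.1,0.09,0.4],[0.1,0.09,0.8],[0.1,0.09,1.1],[0.1,0.09,1.2],[0.1,0.09,1.2],[0.1,0.09,1.2]],"dr":[[0,0,0],[0,0,0],[0,0,0],[0,0,0],[0,0,0],[0,0,0]],"jaw":[-0.4,-0.4,-0.4,-0.4,-0.4,-0.4]}'
python3 -m creep '{"offset":[[0,0,0],[0,0,0],[0,0,0],[0,0,0],[0,0,0],[0,0,0],[0,0,0],[0,0,0]],"dr":[[0,0,0],[0,0,0],[0,0,0],[0,0,0],[0,0,0],[0,0,0],[0,0,0],[0,0,0]],"jaw":[0,0.2,0.4,0.5,0.6,0.7,0.9,1]}'
python3 -c "
from h import *
go([*sw(-.1033,.0015),.045])"
```

```text
time: 10.68
tool_pos: [0.474, -0.1744, 0.0461]
ee_rot: [-3.141, 0.0, 0.344]
contact_force: [-0.2, -0.2, 0.1]
finger_gap: 0.0598
grip_force: 0.0
time: 11.35
tool_pos: [0.4752, -0.1769, 0.0469]
ee_rot: [3.138, -0.001, 0.342]
contact_force: [1.2, -4.6, 1.8]
finger_gap: 0.0104
grip_force: 59.3
to [ 0.4744 -0.1738  0.045 ] offset [ 0.013 -0.124  0.075]
dr [ 0.03183333 -0.01183333 -0.00983333]
t 11.35 p [ 0.4752 -0.1769  0.0469] rot [ 3.1383e+00 -1.2000e-03  3.4200e-01] F [ 1.25 -4.61  1.82] gap 0.0104 stand [-0.1036 -0.0016]
```

```bash
cat > f.py <<'E'
from h import *
for i in range(1):
    o=status.get_obs();F=o['contact_force'];p=o['tool_pos']
    print('t',round(o['time'],2),'stand',(ws(p)*1e3).round(2),'z',round(p[2]*1e3,2),'Fx',round(F[:2]@SX,2),'Fy',round(F[:2]@SY,2),'Fz',round(F[2],2),'yaw',round(o['ee_rot'][2],4))
E
python3 -m creep '{"offset":[[0.08,0.05,0],[0.16,0.1,0],[0.24,0.1,0],[0.32,0.1,0],[0.40,0.1,0]],"dr":[[0,0,0],[0,0,0],[0,0,0],[0,0,0],[0,0,0]],"jaw":[1,1,1,1,1]}'; python3 f.py
python3 -m creep '{"offset":[[0.06,0,0],[0.12,0,0]],"dr":[[0,0,0],[0,0,0]],"jaw":[1,1]}' >/dev/null; python3 f.py
```

```text
time: 11.77
tool_pos: [0.4799, -0.1753, 0.0468]
ee_rot: [-3.141, 0.008, 0.342]
contact_force: [-8.0, -3.1, 13.5]
finger_gap: 0.011
grip_force: 61.0
t 11.77 stand [-98.58  -1.72] z 46.81 Fx -8.59 Fy -0.19 Fz 13.54 yaw 0.3415
t 11.93 stand [-95.52  -1.69] z 46.82 Fx -9.11 Fy -0.1 Fz 13.36 yaw 0.3415
```

```bash
python3 -m creep '{"offset":[[0,0,-0.02],[0,0,-0.04],[0,0,-0.04],[0,0,-0.04]],"dr":[[0,0,0],[0,0,0],[0,0,0],[0,0,0]],"jaw":[1,1,1,1]}' >/dev/null; python3 f.py
python3 -m creep '{"offset":[[0.06,0,0],[0.12,0,0],[0.18,0,0],[0.24,0,0]],"dr":[[0,0,0],[0,0,0],[0,0,0],[0,0,0]],"jaw":[1,1,1,1]}' >/dev/null; python3 f.py
python3 -m creep '{"offset":[[0.06,0,0],[0.12,0,0],[0.18,0,0],[0.24,0,0]],"dr":[[0,0,0],[0,0,0],[0,0,0],[0,0,0]],"jaw":[1,1,1,1]}' >/dev/null; python3 f.py
```

```text
t 12.27 stand [-95.18  -1.68] z 46.88 Fx -7.59 Fy -1.15 Fz 3.18 yaw 0.3416
t 12.6 stand [-90.46  -1.63] z 46.87 Fx -10.37 Fy -1.82 Fz 5.93 yaw 0.3413
t 12.93 stand [-84.46  -1.67] z 46.85 Fx -9.16 Fy -0.34 Fz 5.36 yaw 0.3412
```

```bash
for i in 1; do python3 -m creep '{"offset":[[0.06,0,0],[0.12,0,0],[0.18,0,0],[0.24,0,0]],"dr":[[0,0,0],[0,0,0],[0,0,0],[0,0,0]],"jaw":[1,1,1,1]}' >/dev/null; python3 f.py; done
python3 -m creep '{"offset":[[0.06,0,0],[0.12,0,0],[0.16,0,0]],"dr":[[0,0,0],[0,0,0],[0,0,0]],"jaw":[1,1,1]}' >/dev/null; python3 f.py
python3 -m creep '{"offset":[[0.04,0,0],[0.08,0,0]],"dr":[[0,0,0],[0,0,0]],"jaw":[1,1]}' >/dev/null; python3 f.py
```

```text
t 13.27 stand [-78.89  -1.66] z 46.87 Fx -10.69 Fy -1.68 Fz 6.62 yaw 0.3412
t 13.52 stand [-74.78  -1.69] z 46.86 Fx -9.48 Fy -1.02 Fz 6.84 yaw 0.3412
t 13.68 stand [-72.88  -1.67] z 46.86 Fx -9.77 Fy -1.5 Fz 6.35 yaw 0.3413
```

```bash
python3 -m creep '{"offset":[[0.04,0,0],[0.08,0,0]],"dr":[[0,0,0],[0,0,0]],"jaw":[1,1]}' >/dev/null; python3 f.py
python3 -m creep '{"offset":[[0.04,0,0],[0.08,0,0]],"dr":[[0,0,0],[0,0,0]],"jaw":[1,1]}' >/dev/null; python3 f.py
```

```text
t 13.85 stand [-70.88  -1.66] z 46.87 Fx -9.83 Fy -1.53 Fz 6.72 yaw 0.3413
t 14.02 stand [-68.87  -1.67] z 46.88 Fx -10.71 Fy -1.71 Fz 6.7 yaw 0.3413
```

```bash
python3 -m creep '{"offset":[[0.04,0,0],[0.08,0,0]],"dr":[[0,0,0],[0,0,0]],"jaw":[1,1]}' >/dev/null; python3 f.py
python3 -m creep '{"offset":[[0.04,0,0],[0.08,0,0]],"dr":[[0,0,0],[0,0,0]],"jaw":[1,1]}' >/dev/null; python3 f.py
```

```text
t 14.18 stand [-66.88  -1.67] z 46.87 Fx -10.3 Fy 0.06 Fz 6.16 yaw 0.3413
t 14.35 stand [-64.88  -1.7 ] z 46.89 Fx -9.47 Fy -1.54 Fz 6.7 yaw 0.3412
```

```bash
python3 -m creep '{"offset":[[0.04,0,0]],"dr":[[0,0,0]],"jaw":[1]}' >/dev/null; python3 f.py
python3 -m creep '{"offset":[[0.04,0,0]],"dr":[[0,0,0]],"jaw":[1]}' >/dev/null; python3 f.py
```

```text
t 14.43 stand [-63.9   -1.71] z 46.88 Fx -10.54 Fy -0.71 Fz 5.59 yaw 0.3412
t 14.52 stand [-62.84  -1.66] z 46.89 Fx -10.86 Fy -0.46 Fz 6.45 yaw 0.3414
```

```bash
python3 -m creep '{"offset":[[0.04,0,0]],"dr":[[0,0,0]],"jaw":[1]}' >/dev/null; python3 f.py
python3 -m creep '{"offset":[[0.04,0,0]],"dr":[[0,0,0]],"jaw":[1]}' >/dev/null; python3 f.py
```

```text
t 14.6 stand [-61.89  -1.64] z 46.85 Fx -10.3 Fy -1.53 Fz 6.08 yaw 0.3414
t 14.68 stand [-60.9   -1.67] z 46.84 Fx -10.86 Fy -0.65 Fz 6.09 yaw 0.3413
```

```bash
python3 -m creep '{"offset":[[0.04,0,0]],"dr":[[0,0,0]],"jaw":[1]}' >/dev/null; python3 f.py
```

```text
t 14.77 stand [-59.84  -1.67] z 46.89 Fx -11.19 Fy -0.75 Fz 6.7 yaw 0.3413
```

```bash
python3 -m creep '{"offset":[[0.03,0,0]],"dr":[[0,0,0]],"jaw":[1]}' >/dev/null; python3 f.py
```

```text
t 14.85 stand [-59.23  -1.67] z 46.87 Fx -10.67 Fy -1.18 Fz 7.12 yaw 0.3414
```

```bash
python3 -m creep '{"offset":[[0.03,0,0]],"dr":[[0,0,0]],"jaw":[1]}' >/dev/null; python3 f.py
```

```text
t 14.93 stand [-58.96  -1.67] z 46.87 Fx -11.33 Fy -1.21 Fz 7.68 yaw 0.3411
```

```bash
python3 -m creep '{"offset":[[0.03,0,0]],"dr":[[0,0,0]],"jaw":[1]}' >/dev/null; python3 f.py
```

```text
t 15.02 stand [-58.58  -1.67] z 46.86 Fx -12.38 Fy -1.29 Fz 9.14 yaw 0.3411
```

```bash
python3 -m creep '{"offset":[[0.03,0,0]],"dr":[[0,0,0]],"jaw":[1]}' >/dev/null; python3 f.py
```

```text
t 15.1 stand [-57.68  -1.64] z 46.86 Fx -11.35 Fy -0.46 Fz 8.15 yaw 0.3411
```

```bash
python3 -m creep '{"offset":[[0.02,0,0]],"dr":[[0,0,0]],"jaw":[1]}' >/dev/null; python3 f.py
```

```text
t 15.18 stand [-57.1   -1.66] z 46.84 Fx -10.69 Fy -1.72 Fz 7.72 yaw 0.3412
```

```bash
python3 -m creep '{"offset":[[0.02,0,0]],"dr":[[0,0,0]],"jaw":[1]}' >/dev/null; python3 f.py
```

```text
t 15.27 stand [-56.91  -1.67] z 46.87 Fx -13.0 Fy -1.03 Fz 9.57 yaw 0.3411
```

```bash
python3 -m creep '{"offset":[[0.02,0,0]],"dr":[[0,0,0]],"jaw":[1]}' >/dev/null; python3 f.py
```

```text
t 15.35 stand [-56.73  -1.68] z 46.86 Fx -12.74 Fy -0.37 Fz 9.22 yaw 0.3409
```

```bash
python3 -m creep '{"offset":[[0.02,0,0]],"dr":[[0,0,0]],"jaw":[1]}' >/dev/null; python3 f.py
```

```text
t 15.43 stand [-56.54  -1.67] z 46.84 Fx -13.14 Fy -0.61 Fz 10.78 yaw 0.3409
```

```bash
python3 -m creep '{"offset":[[0.02,0,0]],"dr":[[0,0,0]],"jaw":[1]}' >/dev/null; python3 f.py
```

```text
t 15.52 stand [-56.31  -1.66] z 46.85 Fx -13.74 Fy -1.12 Fz 10.21 yaw 0.3408
```

```bash
python3 -m creep '{"offset":[[0.02,0,0]],"dr":[[0,0,0]],"jaw":[1]}' >/dev/null; python3 f.py
```

```text
t 15.6 stand [-56.16  -1.69] z 46.85 Fx -14.78 Fy -0.43 Fz 10.65 yaw 0.3407
```

```bash
python3 -m creep '{"offset":[[0.01,0,0],[0.02,0,0],[0.02,0,0],[0.02,0,0]],"dr":[[0,0,0],[0,0,0],[0,0,0],[0,0,0]],"jaw":[1,1,1,1]}' >/dev/null; python3 f.py
```

```text
t 15.93 stand [-55.99  -1.68] z 46.86 Fx -14.05 Fy -1.37 Fz 10.59 yaw 0.3406
```

```bash
python3 -m creep '{"offset":[[0,0,0],[0,0,0]],"dr":[[0,0,0],[0,0,0]],"jaw":[1,1]}' >/dev/null; python3 f.py;python3 -m creep '{"offset":[[0.01,0,0],[0.01,0,0]],"dr":[[0,0,0],[0,0,0]],"jaw":[1,1]}' >/dev/null; python3 f.py
python3 -m creep '{"offset":[[-0.04,0,-0.01],[-0.08,0,-0.03],[-0.08,0,-0.03]],"dr":[[0,0,0],[0,0,0],[0,0,0]],"jaw":[1,1,1]}' >/dev/null; python3 f.py
```

```text
t 16.1 stand [-56.    -1.67] z 46.84 Fx -15.38 Fy -0.72 Fz 10.3 yaw 0.3406
t 16.27 stand [-55.93  -1.69] z 46.82 Fx -14.9 Fy -0.51 Fz 10.03 yaw 0.3405
t 16.52 stand [-55.92  -1.65] z 46.91 Fx -9.91 Fy -1.12 Fz 0.67 yaw 0.3411
```

```bash
python3 -m creep '{"offset":[[-0.04,0,0],[-0.08,0,0],[-0.08,0,0]],"dr":[[0,0,0],[0,0,0],[0,0,0]],"jaw":[1,1,1]}' >/dev/null; python3 f.py
python3 -m creep '{"offset":[[0,0,0],[0,0,0],[0,0,0],[0,0,0],[0,0,0],[0,0,0],[0,0,0],[0,0,0]],"dr":[[0,0,0],[0,0,0],[0,0,0],[0,0,0],[0,0,0],[0,0,0],[0,0,0],[0,0,0]],"jaw":[0.8,0.6,0.4,0.2,0,-0.2,-0.4,-0.4]}'; python3 f.py
python3 -m creep '{"offset":[[0,0,-0.4],[0,0,-1],[0,0,-2],[0,0,-3],[0,0,-4],[0,0,-5],[0,0,-5],[0,0,-5]],"dr":[[0,0,0],[0,0,0],[0,0,0],[0,0,0],[0,0,0],[0,0,0],[0,0,0],[0,0,0]],"jaw":[-0.4,-0.4,-0.4,-0.4,-0.4,-0.4,-0.4,-0.4]}'
python3 - <<'E'
from h import *
s=optics.get_image('scene');t=optics.get_image('top')
r=lambda im,x,y,w,h,k:cv2.resize(im[y:y+h,x:x+w],None,fx=k,fy=k,interpolation=cv2.INTER_CUBIC)
cv2.imwrite('pics/c6.png',r(s,175,190,100,75,8))
E
```

```text
t 16.77 stand [-55.95  -1.67] z 46.94 Fx -6.48 Fy -2.5 Fz -2.2 yaw 0.3417
time: 17.43
tool_pos: [0.5249, -0.159, 0.0482]
ee_rot: [3.142, -0.0, 0.344]
contact_force: [-0.1, 0.3, 1.0]
finger_gap: 0.0598
grip_force: 0.0
t 17.43 stand [-50.72  -1.48] z 48.18 Fx 0.04 Fy 0.34 Fz 1.01 yaw 0.3439
time: 18.1
tool_pos: [0.5257, -0.1594, 0.1752]
ee_rot: [3.139, -0.003, 0.343]
contact_force: [0.9, -1.8, -0.6]
finger_gap: 0.0596
grip_force: 0.0
```

View pics/c6.png

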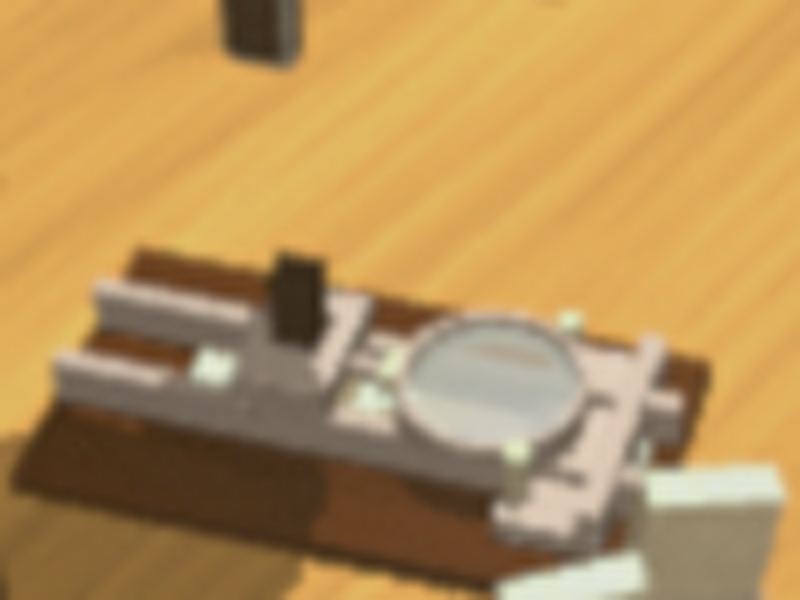

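```bash
python3 - <<'E'
from h import *
print(ws(unproj('scene',(175+301/8-.4,190+264/8-.4),.069)), ws(unproj('scene',(175+492/8-.4,190+379/8-.4),.038)))
o=status.get_obs();print(o['time'],o['contact_force'])
print(env.job_done())
E
```

```text
[-0.05639025 -0.00064046] [ 0.00537364 -0.00253837]
18.2 [0.06096873 0.520821   0.05540895]
the job is handed in; nothing more can be done
None
```

I handed the job in at about 18 s: the lens lies flat on the rails against both posts, let go. The clamp nose presses it with about 5 N, estimated from the wrist force because the nose force isn't reported. The judge's result wasn't shown.

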